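# Heft and sort the packed bell cases

## Task

Weigh the two closed bell cases by feel, one after the other, blue-banded first: where it stands, lift just the handle end slightly, judge the weight, then slide the case along the bench into the rack, onto the green mat if it is full (500 g or more) or the yellow mat if it is short (less), square and flush against the fence; then do the same with the red-banded case. The ceramics are fragile: keep the far end of a case on the bench all the time, tilt it only a little, never push it against the rack harder than about 2 kg (20 N), and leave the bells, cup and dish where they are.

Things in the scene. Friction and masses are not known exactly. Their poses are not given: they have to be found in the camera images.
- case_blue: closed plywood packing case with a blue band, 160 mm long (x), 100 mm wide (y; 112 over the handle), 70 mm tall, loose; origin at the centre of its underside, z up, x from the handle end to the far end, away from the robot. Weighs 200 to 800 g in all, not visible from outside; evenly packed: balance point midway along length and width, 35 mm up
- case_blue_handle (a point): centre of the blue case's black grip, a bar 12 mm thick (x), 112 mm wide (y), 24 mm tall over the lid, 107 mm above the underside, 55 mm from the case's centre towards the robot. Its 15 g bail swings fore and aft on free pins low on the sides (20 mm above the underside, 135 mm from the far edge), held upright by a weak spring. Grip from above, fingers closing along x
- case_blue_toe (a point): middle of the blue case's far bottom edge (80 mm from the case's origin along its x), on which it pivots when the handle end is lifted
- case_red: closed plywood packing case with a red band, 160 mm long (x), 100 mm wide (y; 112 over the handle), 70 mm tall, loose; origin at the centre of its underside, z up, x from the handle end to the far end, away from the robot. Weighs 200 to 800 g in all, not visible from outside; evenly packed: balance point midway along length and width, 35 mm up
- case_red_handle (a point): centre of the red case's black grip, a bar 12 mm thick (x), 112 mm wide (y), 24 mm tall over the lid, 107 mm above the underside, 55 mm from the case's centre towards the robot. Its 15 g bail swings fore and aft on free pins low on the sides (20 mm above the underside, 135 mm from the far edge), held upright by a weak spring. Grip from above, fingers closing along x
- case_red_toe (a point): middle of the red case's far bottom edge (80 mm from the case's origin along its x), on which it pivots when the handle end is lifted
- rack: dark wooden rack fixed on the bench: a fence 584 mm wide, 40 mm tall; origin at the middle of its flat face that looks to the robot, at bench height; x away from the robot, y along the fence. A divider at y = 0 and end rails at y = +-284 mm, 12 mm thick, 30 mm tall, reach 60 mm from the face towards the robot: two bays 272 mm wide, each with room for both cases side by side
- mat_green: green painted area of the bench in one bay of the rack (which one varies), for full cases; 180 mm deep (x), 262 mm wide (y), flat: cases slide over it freely; origin at its centre, 92 mm in front of the fence, 145 mm to one side of the divider, axes as the rack's
- mat_yellow: yellow painted area of the same size and position in the other bay: place for short cases
- table: the brown wooden workbench; its flat top is the work surface, at height 0; fixed
- bell_left: small round cream ceramic bell, 58 mm across, 58 mm tall, loose, on the left of the bench; a bystander, origin at the centre of its underside
- bell_right: the same kind of bell, on the right of the bench; a bystander, origin at the centre of its underside
- bell_back: the same kind of bell, on the left of the rack beyond the cup; a bystander, origin at the centre of its underside
- cup: terracotta cup, 68 mm across, 75 mm tall, loose, left of the rack; a bystander, origin at the centre of its underside
- dish: blue ceramic bowl, 110 mm across, 35 mm tall, loose, right of the rack; a bystander, origin at the centre of its underside
Things that resemble listed ones, but are neither listed nor needed, are in the scene too. Leave any purple or turquoise look-alike of the case_blue alone.

How it is judged:
By the outcome, as a careful person would: the job done as asked, in the order asked, and still so for the second after the job is handed in, with the robot touching nothing.
It also fails if it takes over 64 s, if anything falls off the work surface, if the arm or the gripper's body presses on something with over 40 N, if the wrist force passes 120 N, or if a joint passes its speed limit or range.

## Robot

A 6-joint arm with a two-finger parallel gripper is mounted at the origin on the work surface. World frame = base frame: x ahead of the robot, y to its left, z up, the work surface at z = 0. Lengths are in mm, angles in rad, forces in N, time in s.
With the tool pointing down it reaches from about 275 to 1000 mm from the base axis. Payload 8.4 kg.
Tool frame: the origin (TCP) lies at the very end of the fingers, on their centre line; the grasp point (between the pads) lies 19 mm behind it; z points along the fingers, y is the direction in which the jaws open and shut (so a half turn about z gives the same grasp; the last joint's range is limited). The gripper opens to 85 mm and grips with 20 to 120 N. Pads are 22 mm wide; open, the fingers measure 114 mm over their backs; the gripper's body (76 mm by 85 mm) begins 54 mm behind the grasp point. The pads swing forward as they close: fully open they stand 13 mm farther back than shut.
Start: joints at [-1.243, 0.353, 1.633, -0, 1.155, -0.002], TCP at [202.407, -591.32, 231.281] pointing down, gripper open.
Joint ranges: [-2.63, 2.63], [-0.92, 2.1], [0.06, 2.66], [-1.3, 4.44], [0, 2.69], [-3.02, 3.02]. Speed limits (rad/s): [2.22, 2.22, 2.79, 3.14, 3.14, 3.14].

## Interface

Orientations are given as [roll, pitch, yaw] about the fixed x, y, z axes, in that order (R = Rz(yaw) Ry(pitch) Rx(roll)).
In Python, from rig import sense, grab_frame, get_calibration, sign_off, boxes_of, trace gives the robot as it stands.
- The arm moves only by the tool servo_tool, never from a script. Its argument "rows" is a list of rows, each a list of 3 entries, a list of its own where there are three numbers: the finger opening in mm, from 0 to 85.4, then the shift along the tool's x, y, z in mm, then the turn, a rotation vector about the tool's x, y, z in degrees. A call has 1 to 8 rows; each row shifts and turns the commanded pose from where the row before left it, along the tool's axes as they then stand; what a row does not reach is not made up. A row lasts 1/8 s, in which the tool goes at most 62.5 mm and 10.7 degrees, less where a joint would pass 70% of its speed; a pose out of reach is approached as far as the arm can. A call is refused whole if a number of a shift passes 62.5 or a number of a turn 10.7, either way. A call with a gripper value outside its range is refused whole. The fingers move at their own pace and stop on an object; "force" is the grip in N (left out, the last holds). Time passes only in rows, so rows that do not move let the fingers close. It gives the time, the measured TCP pose, the force and the opening at its end, in the units of the state.
- sense(): the state, without advancing time (a new reading comes with each control period).
- grab_frame(name): name is "scene" or "top"; returns the picture (400x640x3 uint8, blue, green, red); there is no depth.
- get_calibration(name): a dict with "intrinsics" (3x3 intrinsics, pixels), "k1" (the pictures are not rectified: a ray, as slopes to the right and down, at radius r is drawn at 1 + k1 r^2 times it, then the intrinsics apply), "world_to_cam" (4x4, takes a point from world to camera coordinates). Camera axes: x right, y down, z forward; pixel columns grow to the right and rows downward; lengths in mm; the calibration is good to about 2 mm. A picture is of the moment at which its call begins. get_calibration takes no time and is no camera call.
- sign_off(): hands the job in, once; it reports no verdict.
Trained networks look in the newest picture that a camera, given by its name, has taken for a name from the list of things; names that differ only in an ending like _2 or _b are one class to them, and where a whole thing is asked for, a point or a joint stands for the part that bears it (a point fixed in the world has none). Each returns a list of dicts, best first, with "conf" (0 to 1); they miss things now and then, are a little off and sometimes report something else, mostly with a low value. They report only what shows in the picture. A call takes as long as a camera call. They do not tell look-alikes from the thing itself.
- boxes_of(camera, thing): "centre" ([x, y, z] in mm, in the coordinates of the camera as it stood for that picture, good to about 4 mm: the middle of the surface that is visible of it).
- trace(camera, thing): "mask" (400x640 bool, what is visible of it).
The state is a dict: "clock": time; "qpos": joint angles; "qvel": joint speeds; "joint_efforts": joint torques, N m; "eef_pos": TCP position; "tcp_rot": TCP orientation; "contact_force": force on the tool from outside, world axes, zero at the start; "wrist_torque": the same for the moment, N m; "opening": opening from 0.0 (shut) to 1.0 (fully open).
Only numpy, scipy, OpenCV 4.12 (cv2) and the standard library are available. Lean on these libraries where they do the work, as an engineer would, in place of code of your own. Each camera call takes 0.05 s, during which the arm holds its last target. There are 200 camera calls.

## Working session

There is one attempt and no reset: what is moved stays moved. The work goes in short steps, Python scripts to look and compute and a tool call to move; the robot and the scene stay as the last step left them, time stands still between calls to the robot, and variables do not carry over. Pictures are saved under pics/ and viewed, about 8 in all and at most 12, crops included, and the job is handed in when it is done.

Besides the shell and the picture viewer there is one more tool, called after ">>>" in YAML: its name, and indented under it one key for each argument. servo_tool: Moves the arm, as the interface text tells. Its arguments: {"type":"object","properties":{"rows":{"type":"array","items":{"type":"array"}},"force":{"type":"number"}},"required":["rows"]}

```bash
mkdir -p pics; ls
python3 - <<'E'
from rig import *
import cv2,numpy as np
print(sense())
for n in("scene","top"):
    f=grab_frame(n);cv2.imwrite(f"pics/{n}0.png",f)
    c=get_calibration(n);print(n,c)
E
```

```text
pics
{'clock': 0.0, 'qpos': array([-1.24340011e+00,  3.53635230e-01,  1.63416744e+00,  9.33341518e-06,
        1.15521665e+00, -2.39294769e-03]), 'qvel': array([-3.62560839e-05,  6.54787935e-04,  3.57660415e-04, -8.90031950e-04,
       -2.64264909e-04,  7.17076248e-04]), 'joint_efforts': array([-2.50031364e-03, -6.05258989e+01, -3.42066622e+01, -4.40359872e-04,
        9.33135976e-03,  1.67020232e-05]), 'eef_pos': array([ 202.24807635, -590.84245224,  230.55551025]), 'tcp_rot': array([-3.14016601e+00, -1.19474994e-05,  3.29785380e-01]), 'contact_force': array([-0.21341475, -0.37241682,  0.71725797]), 'wrist_torque': array([0.01109036, 0.01211443, 0.00224502]), 'opening': 0.9993554730297604}
scene {'intrinsics': array([[384.70940906,   0.        , 314.61360094],
       [  0.        , 384.70940906, 201.15310268],
       [  0.        ,   0.        ,   1.        ]]), 'k1': -0.034065351616508636, 'world_to_cam': array([[-5.24574087e-01,  8.51362667e-01,  1.90702759e-03,
         3.02203159e+02],
       [ 6.95608063e-01,  4.29893948e-01, -5.75604566e-01,
        -3.05361116e+02],
       [-4.90868059e-01, -3.00620696e-01, -8.17725960e-01,
         1.31988392e+03],
       [ 0.00000000e+00,  0.00000000e+00,  0.00000000e+00,
         1.00000000e+00]])}
top {'intrinsics': array([[448.15034533,   0.        , 314.48318325],
       [  0.        , 448.15034533, 200.49132738],
       [  0.        ,   0.        ,   1.        ]]), 'k1': -0.10954781369235532, 'world_to_cam': array([[-2.68711995e-02, -9.99625115e-01, -5.25060617e-03,
         1.23474389e+01],
       [-9.98022313e-01,  2.71259701e-02, -5.67066542e-02,
         5.02439122e+02],
       [ 5.68278235e-02,  3.71644630e-03, -9.98377076e-01,
         1.59760547e+03],
       [ 0.00000000e+00,  0.00000000e+00,  0.00000000e+00,
         1.00000000e+00]])}
```

View pics/top0.png

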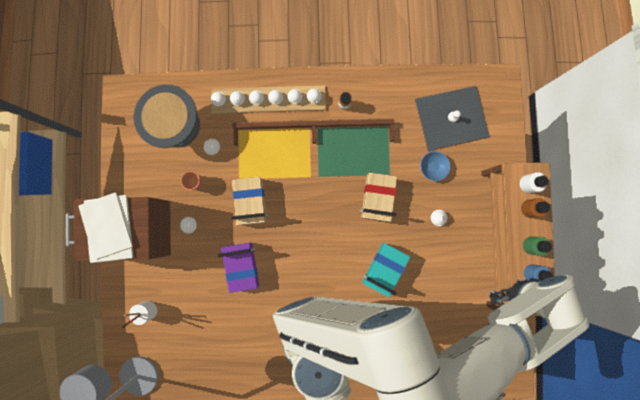

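View pics/scene0.png

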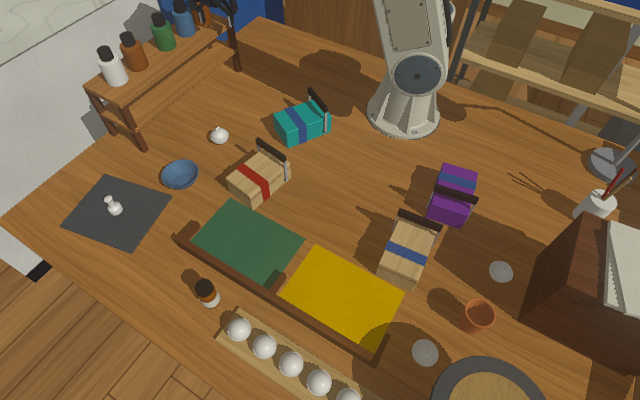

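Candidates for case_blue: plywood with blue band, top (248,200). Look-alikes are purple (240,268) and turquoise (387,269). Case_red is at (379,196); the yellow mat is left and the green one right.

```bash
cat > h.py <<'E'
from rig import *
import cv2,numpy as np
from scipy.optimize import minimize
C={n:get_calibration(n) for n in("scene","top")}
def proj(n,P):
    c=C[n];q=np.asarray(P,float)@c["world_to_cam"][:3,:3].T+c["world_to_cam"][:3,3]
    s=q[:,:2]/q[:,2:];s=s*(1+c["k1"]*(s**2).sum(1,keepdims=True))
    K=c["intrinsics"];return s@K[:2,:2].T+K[:2,2]
def unproj(n,uv,z=0):
    c=C[n];K=c["intrinsics"];d=(np.asarray(uv,float)-K[:2,2])/K[0,0];s=d.copy()
    for _ in range(8): s=d/(1+c["k1"]*(s**2).sum(1,keepdims=True))
    r=np.c_[s,np.ones(len(s))];R=c["world_to_cam"][:3,:3];t=c["world_to_cam"][:3,3]
    o=-R.T@t;w=r@R;return (o+w*((z-o[2])/w[:,2])[:,None])[:,:2]
def w2(p,P):
    a=p[2];P=np.asarray(P,float);R=np.array([[np.cos(a),-np.sin(a)],[np.sin(a),np.cos(a)]])
    return np.c_[P[:,:2]@R.T+p[:2],P[:,2]]
B=lambda x0,x1,y0,y1,z0,z1:[(x,y,z) for x in(x0,x1) for y in(y0,y1) for z in(z0,z1)]
CASE=[B(-80,80,-50,50,0,70),B(-61,-49,-56,56,95,119),B(-60,-50,-56,-52,20,100),B(-60,-50,52,56,20,100)]
MAT=[B(-90,90,-131,131,0,0)]
def ren(n,p,M,S=4):
    im=np.zeros((400*S,640*S),np.uint8)
    for b in M:
        h=cv2.convexHull(np.float32((proj(n,w2(p,b))+.5)*S));cv2.fillPoly(im,[np.int32(np.round(h))],255)
    return cv2.resize(im,(640,400),interpolation=cv2.INTER_AREA)/255.
def fit(masks,M,p0):
    def f(p): return sum(np.abs(ren(n,p,M)-m).sum()/m.sum() for n,m in masks.items())
    p0=np.array(p0,float);s=np.vstack([p0]+[p0+d for d in np.diag([12,12,.15])])
    r=minimize(f,p0,method="Nelder-Mead",options=dict(initial_simplex=s,xatol=.05,fatol=1e-4,maxiter=150));return r.x,r.fun
def look(names,which=("top","scene"),save=None):
    F={n:grab_frame(n) for n in which}
    if save:
        for n in which: cv2.imwrite(f"pics/{save}_{n}.png",F[n])
    return F,{t:{n:trace(n,t) for n in which} for t in names}
E
python3 - <<'E'
from h import *
import pickle
F,T=look(["case_blue","case_red","mat_green","mat_yellow","rack"])
pickle.dump(T,open("t.pkl","wb"))
px={"case_blue":(248,200),"case_red":(379,196),"mat_green":(353,152),"mat_yellow":(275,153)}
for t in T:
  for n in T[t]:
    for d in T[t][n]:
      ys,xs=np.nonzero(d["mask"]);print(t,n,round(d["conf"],2),len(xs),xs.mean().round(),ys.mean().round(),xs.min(),xs.max(),ys.min(),ys.max())
for t,uv in px.items():
    z=0 if "mat" in t else 60
    p=[*unproj("top",[uv],z)[0],0]
    ms={}
    for n in T[t]:
        c=proj(n,[[*p[:2],z]])[0]
        best=min(T[t][n],key=lambda d:np.hypot(*(np.argwhere(d["mask"]).mean(0)[::-1]-c)),default=None)
        if best: ms[n]=best["mask"].astype(float)
    print(t,p)
    for k in (list(ms),)+tuple([x] for x in ms):
        print(k,fit({n:ms[n] for n in k},MAT if "mat" in t else CASE,p))
E
```

```text
case_blue top 0.93 1379 240.0 267.0 220 258 244 291
case_blue top 0.77 1448 249.0 201.0 231 267 177 224
case_blue top 0.59 1448 386.0 270.0 363 409 244 295
case_blue top 0.22 755 434.0 166.0 419 449 151 181
case_blue scene 0.79 2328 453.0 196.0 427 477 164 227
case_blue scene 0.75 3109 408.0 249.0 376 441 209 290
case_blue scene 0.57 2100 303.0 121.0 273 331 88 147
case_red top 0.7 1400 379.0 197.0 361 396 173 221
case_red top 0.41 1394 249.0 200.0 232 266 177 223
case_red top 0.28 103 381.0 212.0 363 395 209 215
case_red scene 0.62 2646 259.0 176.0 225 290 138 209
mat_green top 0.95 3346 353.0 151.0 318 389 127 175
mat_green scene 0.86 5513 249.0 242.0 191 304 198 288
mat_green scene 0.69 540 424.0 352.0 412 437 340 366
mat_yellow top 0.93 3538 274.0 153.0 238 310 127 178
mat_yellow scene 0.59 231 219.0 135.0 210 227 127 143
mat_yellow scene 0.54 108314 336.0 218.0 0 639 16 399
rack top 0.85 1262 311.0 125.0 233 393 119 144
rack scene 0.72 3262 280.0 301.0 174 389 221 368
case_blue [np.float64(508.04542600468477), np.float64(231.5613453929039), 0]
['top', 'scene'] (array([5.06615795
[... 743 characters left out ...]
]
['top', 'scene'] (array([ 6.81813747e+02, -1.50078499e+02, -8.13643193e-03]), np.float64(0.11766487271544367))
['top'] (array([ 6.81689541e+02, -1.49413996e+02, -8.54847681e-03]), np.float64(0.04869730318905805))
['scene'] (array([ 6.77295830e+02, -1.48059465e+02, -9.11472652e-03]), np.float64(0.05867699519495808))
mat_yellow [np.float64(681.3686505946587), np.float64(138.602001141066), 0]
['top', 'scene'] (array([ 6.83284801e+02,  1.42378981e+02, -8.67896991e-03]), np.float64(1.0966026550200025))
['top'] (array([ 6.83095714e+02,  1.42304220e+02, -7.00835001e-04]), np.float64(0.02878107715669648))
['scene'] (array([244.13661225, 461.82184263,   1.26565388]), np.float64(0.9527142762491189))
```

Run:
```python
import cv2,numpy as np
a=cv2.imread("pics/top0.png")[110:310,200:460];b=cv2.imread("pics/scene0.png")[90:390,160:500]
cv2.imwrite("pics/crop1.png",np.vstack([cv2.resize(a,(400,300),interpolation=cv2.INTER_CUBIC) ,cv2.resize(b,(400,300),interpolation=cv2.INTER_CUBIC)]))
```

```text
(no output)
```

View pics/crop1.png

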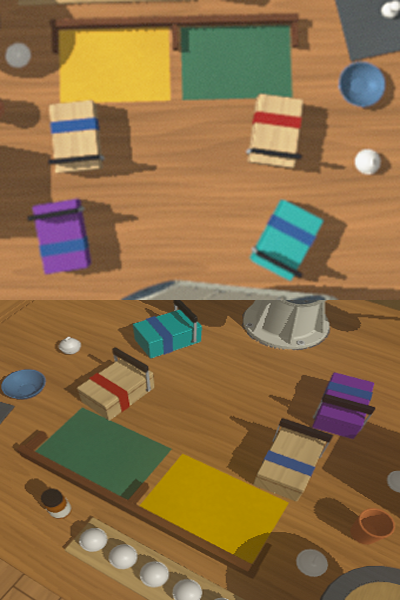

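The crop confirms the picks: the two plywood cases are blue-banded at top (248,200) and red-banded at (379,196). Both handles face the robot. Next is a planner for the move numbers.

```bash
cat > plan.py <<'E'
import sys,json,numpy as np
from rig import sense
from scipy.spatial.transform import Rotation as R
def plan(target,n,opening,start=None):
    """target x,y,z,yaw (tool down); rows rounded"""
    s=sense();p=np.array(s["eef_pos"]);r=R.from_euler("xyz",s["tcp_rot"])
    if start is not None: p=np.array(start[:3],float);r=R.from_euler("xyz",[np.pi,0,start[3]])
    tp=np.array(target[:3],float);tr=R.from_euler("xyz",[np.pi,0,target[3]]);out=[]
    for i in range(n):
        k=n-i;sh=np.round(r.inv().apply((tp-p)/k),1);tu=np.round(np.degrees((r.inv()*tr).as_rotvec())/k,1)
        p=p+r.apply(sh);r=r*R.from_rotvec(np.radians(tu));out.append([opening,sh.tolist(),tu.tolist()])
    for i in range(0,n,8): print(json.dumps(out[i:i+8]))
if __name__=="__main__":
    a=[float(x) for x in sys.argv[1:]];print(sense()["eef_pos"].round(1));plan(a[:4],int(a[4]),a[5],a[6:] or None)
E
python3 plan.py 451.7 226.3 250 1.656 16 60
```

```text
[ 202.4 -591.3  231.3]
[[60.0, [31.3, -43.3, -1.2], [0.0, 0.0, -4.7]], [60.0, [34.7, -40.6, -1.2], [0.0, 0.0, -4.8]], [60.0, [38.0, -37.5, -1.2], [0.0, 0.0, -4.7]], [60.0, [41.0, -34.3, -1.2], [0.0, 0.0, -4.8]], [60.0, [43.7, -30.8, -1.2], [0.0, 0.0, -4.7]], [60.0, [46.1, -27.1, -1.2], [0.0, 0.0, -4.8]], [60.0, [48.2, -23.1, -1.2], [0.0, 0.0, -4.7]], [60.0, [49.9, -19.1, -1.1], [0.0, 0.0, -4.8]]]
[[60.0, [51.3, -14.9, -1.2], [0.0, 0.0, -4.7]], [60.0, [52.3, -10.6, -1.1], [0.0, 0.0, -4.8]], [60.0, [53.1, -6.2, -1.2], [0.0, 0.0, -4.7]], [60.0, [53.4, -1.8, -1.1], [0.0, 0.0, -4.8]], [60.0, [53.3, 2.7, -1.2], [0.0, 0.0, -4.7]], [60.0, [53.0, 7.0, -1.1], [0.0, 0.0, -4.8]], [60.0, [52.2, 11.4, -1.2], [0.0, 0.0, -4.7]], [60.0, [51.0, 15.7, -1.1], [0.0, 0.0, -4.8]]]
```

>>> servo_tool:
  rows:
    - [60,[31,-43,-2],[0,0,-4.7]]
    - [60,[35,-41,-2],[0,0,-4.8]]
    - [60,[38,-37,-2],[0,0,-4.7]]
    - [60,[41,-34,-2],[0,0,-4.8]]
    - [60,[44,-31,-2],[0,0,-4.7]]
    - [60,[46,-27,-2],[0,0,-4.8]]
    - [60,[48,-23,-2],[0,0,-4.7]]
    - [60,[50,-19,-2],[0,0,-4.8]]
  force: 60

```text
clock: 1.7
eef_pos: [328.0, -181.5, 247.7]
tcp_rot: [3.14, -0.0, 0.995]
contact_force: [1.2, -0.7, 0.3]
opening: 0.699
```

>>> servo_tool:
  rows:
    - [60,[51,-15,0],[0,0,-4.7]]
    - [60,[52,-11,0],[0,0,-4.8]]
    - [60,[53,-6,0],[0,0,-4.7]]
    - [60,[53,-2,0],[0,0,-4.8]]
    - [60,[53,3,0],[0,0,-4.7]]
    - [60,[53,7,0],[0,0,-4.8]]
    - [60,[52,11,0],[0,0,-4.7]]
    - [60,[51,16,0],[0,0,-4.8]]

```text
clock: 2.7
eef_pos: [451.8, 226.4, 247.5]
tcp_rot: [3.141, -0.0, 1.659]
contact_force: [0.4, -0.6, -1.0]
opening: 0.7
```

```bash
python3 plan.py 451.7 226.3 140 1.656 5 60;  python3 - <<'E'
from rig import *
print(sense())
E
```

```text
[451.8 226.4 247.5]
[[60.0, [-0.0, -0.0, 21.5], [0.0, -0.0, 0.0]], [60.0, [-0.0, -0.0, 21.5], [0.0, -0.0, 0.0]], [60.0, [-0.0, -0.0, 21.5], [0.0, -0.0, 0.1]], [60.0, [-0.0, -0.1, 21.5], [0.0, -0.0, 0.0]], [60.0, [-0.1, -0.0, 21.5], [0.0, -0.0, 0.1]]]
{'clock': 2.7, 'qpos': array([ 4.61666530e-01,  1.48635681e-01,  1.86728530e+00, -2.02414115e-04,
        1.12503278e+00,  3.73107703e-01]), 'qvel': array([ 0.65214368,  0.47061637, -0.55340787, -0.00470626,  0.07327329,
       -0.01469243]), 'joint_efforts': array([ -3.16995598, -48.81046057, -29.93774056,   0.26549555,
         0.0509084 ,   0.1141564 ]), 'eef_pos': array([451.75507502, 226.36542716, 247.50569671]), 'tcp_rot': array([ 3.14093114e+00, -6.27571592e-05,  1.65944239e+00]), 'contact_force': array([ 0.41981498, -0.60501474, -0.97303106]), 'wrist_torque': array([ 0.01450028, -0.1144529 , -0.03218345]), 'opening': 0.7001280740618173}
```

>>> servo_tool:
  rows:
    - [60,[0,0,24],[0,0,0]]
    - [60,[0,0,24],[0,0,0]]
    - [60,[0,0,24],[0,0,0]]
    - [60,[0,0,24],[0,0,0]]
    - [60,[0,0,0],[0,0,0]]
    - [60,[0,0,0],[0,0,0]]

```text
clock: 3.45
eef_pos: [451.9, 224.7, 152.1]
tcp_rot: [3.141, -0.0, 1.656]
contact_force: [0.1, 0.2, 0.7]
opening: 0.7
```

```bash
cat > tare.py <<'E'
from rig import *
import numpy as np,sys
A=[]
for i in range(int(sys.argv[1])):
    grab_frame("top");s=sense();A.append([*s["contact_force"],*s["wrist_torque"],*s["eef_pos"],*s["tcp_rot"]])
A=np.array(A);np.set_printoptions(suppress=True,precision=3)
print("F",A[:,:3].mean(0),"sd",A[:,:3].std(0),"M",A[:,3:6].mean(0),"sdM",A[:,3:6].std(0),"P",A[:,6:].mean(0),sense()["clock"])
E
python3 tare.py 20
```

```text
F [ 0.082 -0.008 -0.245] sd [0.519 0.556 0.486] M [ 0.005  0.004 -0.004] sdM [0.019 0.021 0.029] P [451.632 224.517 151.625   0.628  -0.      1.656] 4.45
```

>>> servo_tool:
  rows:
    - [60,[2,0,16],[0,0,0]]
    - [60,[0,0,16],[0,0,0]]
    - [60,[0,0,16],[0,0,0]]
    - [60,[0,0,15.5],[0,0,0]]
    - [60,[0,0,0],[0,0,0]]
    - [4,[0,0,0],[0,0,0]]
    - [4,[0,0,0],[0,0,0]]
    - [4,[0,0,0],[0,0,0]]
  force: 60

```text
clock: 5.45
eef_pos: [452.1, 226.7, 88.5]
tcp_rot: [3.14, -0.001, 1.656]
contact_force: [1.0, -0.7, -2.4]
opening: 0.127
```

>>> servo_tool:
  rows:
    - [4,[0,0,0],[0,0,0]]
    - [4,[0,0,0],[0,0,0]]
    - [4,[0,0,0],[0,0,0]]

```text
clock: 5.82
eef_pos: [452.0, 226.7, 88.5]
tcp_rot: [3.14, -0.001, 1.656]
contact_force: [0.9, -0.7, 7.2]
opening: 0.132
```

```bash
python3 tare.py 3
python3 - <<'E'
from h import *
a=grab_frame("top")[150:240,190:310];b=grab_frame("scene")[150:310,350:510]
cv2.imwrite("pics/g1.png",np.hstack([cv2.resize(a,(400,300),interpolation=cv2.INTER_CUBIC),cv2.resize(b,(300,300),interpolation=cv2.INTER_CUBIC)]))
E
```

```text
F [ 1.441 -0.409  6.27 ] sd [0.428 0.433 0.235] M [-0.081 -0.345 -0.075] sdM [0.02  0.043 0.018] P [452.065 226.736  88.446   3.14   -0.001   1.656] 5.975
```

View pics/g1.png

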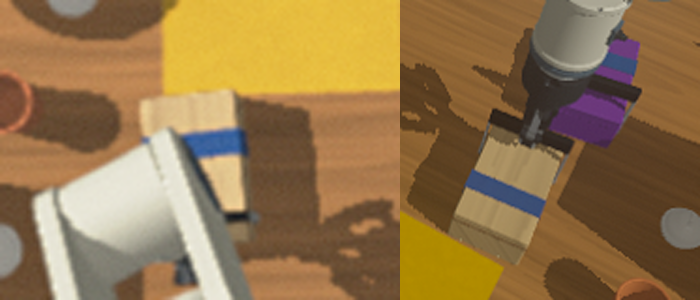

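Gripped squarely on the blue case's handle (bar at scene crop ~(530,130)). Lifting slightly.

>>> servo_tool:
  rows:
    - [4,[0,0,-1],[0,0,0]]
    - [4,[0,0,-1],[0,0,0]]
    - [4,[0,0.2,-1],[0,0,0]]
    - [4,[0,0.2,-1],[0,0,0]]
    - [4,[0,0.2,-1],[0,0,0]]
    - [4,[0,0.2,-1],[0,0,0]]
    - [4,[0,0,0],[0,0,0]]
    - [4,[0,0,0],[0,0,0]]

```text
clock: 7.08
eef_pos: [451.8, 226.4, 93.7]
tcp_rot: [-3.141, 0.0, 1.656]
contact_force: [-1.6, -0.1, -2.4]
opening: 0.125
```

```bash
python3 tare.py 20
```

```text
F [-1.131 -0.323 -2.84 ] sd [0.38  0.458 0.587] M [-0.057  0.298 -0.022] sdM [0.028 0.027 0.034] P [452.022 226.473  93.76   -2.827   0.      1.656] 8.075
```

Around 480 g by the first reading, which is too close to 500 to judge. I'll take more samples, including joint efforts.

```bash
cat > tare2.py <<'E'
from rig import *
import numpy as np,sys
A=[]
for i in range(int(sys.argv[1])):
    grab_frame("top");s=sense();A.append([*s["contact_force"],*s["wrist_torque"],*s["joint_efforts"],*s["eef_pos"],*s["qpos"]])
A=np.array(A);np.save(sys.argv[2],A);np.set_printoptions(suppress=True,precision=4,linewidth=200)
print("mean",A.mean(0));print("sd",A.std(0),sense()["clock"])
E
python3 tare2.py 30 blue_lift
```

```text
mean [ -1.0228  -0.2692  -2.9148  -0.0681   0.2758  -0.0316  -0.057  -52.7985 -26.4915  -0.0856  -0.4626  -0.0288 452.0892 226.5055  93.7949   0.4615   0.3539   2.0007   0.       0.7869   0.376 ]
sd [0.4756 0.4204 0.4906 0.0323 0.038  0.0295 0.0201 0.0231 0.1093 0.0113 0.0608 0.001  0.0314 0.0156 0.0164 0.     0.     0.     0.     0.     0.    ] 9.575
```

>>> servo_tool:
  rows:
    - [4,[0,0,2],[0,0,0]]
    - [4,[0,-0.4,2],[0,0,0]]
    - [4,[0,-0.4,1.5],[0,0,0]]
    - [4,[0,0,0],[0,0,0]]
    - [60,[0,0,0],[0,0,0]]
    - [60,[0,0,0],[0,0,0]]
    - [60,[0,0.8,-5.5],[0,0,0]]
    - [60,[0,0,0],[0,0,0]]

```text
clock: 10.58
eef_pos: [452.6, 226.8, 94.4]
tcp_rot: [3.14, -0.0, 1.656]
contact_force: [0.2, -0.2, 0.5]
opening: 0.706
```

>>> servo_tool:
  rows:
    - [60,[0,0,0],[0,0,0]]
    - [60,[0,0,0],[0,0,0]]

```text
clock: 10.82
eef_pos: [452.0, 226.5, 93.8]
tcp_rot: [-3.142, -0.0, 1.656]
contact_force: [0.6, 0.5, -0.3]
opening: 0.706
```

```bash
python3 tare2.py 25 tare_b
cat > wt.py <<'E'
import numpy as np,sys
a=np.load(sys.argv[1]+".npy");b=np.load(sys.argv[2]+".npy")
d=a.mean(0)-b.mean(0);se=np.hypot(a.std(0)/len(a)**.5,b.std(0)/len(b)**.5)
print("dF",d[:3],se[:3],"dM",d[3:6],"dtau",d[6:12],se[6:12],"dpos",d[12:15])
E
python3 wt.py blue_lift tare_b
```

```text
mean [  0.0845   0.1681  -0.0107   0.0021  -0.0003  -0.0128  -0.0001 -51.0056 -24.6661   0.0001   0.001    0.     452.0511 226.4879  93.7628   0.4615   0.3539   2.0008   0.       0.7869   0.376 ]
sd [0.6033 0.3764 0.5005 0.0259 0.0341 0.0295 0.0014 0.0181 0.0068 0.0001 0.0005 0.     0.0231 0.014  0.0305 0.     0.     0.     0.     0.     0.    ] 12.075
dF [-1.10728053 -0.43724471 -2.9040476 ] [0.14864837 0.10750884 0.13433239] dM [-0.07021685  0.2760702  -0.01882543] dtau [-0.0568859  -1.79285963 -1.82542268 -0.08571681 -0.46363601 -0.02876547] [0.00367471 0.00554909 0.02000351 0.00207026 0.01109454 0.00018153] dpos [0.03807914 0.01753863 0.03216579]
```

>>> servo_tool:
  rows:
    - [60,[0,-0.8,5],[0,0,0]]
    - [4,[0,0,0],[0,0,0]]
    - [4,[0,0,0],[0,0,0]]
    - [4,[0,0,0],[0,0,0]]
    - [4,[0,0,0],[0,0,0]]
    - [4,[0,0,-1],[0,0,0]]
    - [4,[0,0,-2],[0,0,0]]
    - [4,[0,0,-1],[0,0,0]]

```text
clock: 13.08
eef_pos: [451.2, 226.4, 92.8]
tcp_rot: [-3.142, 0.0, 1.656]
contact_force: [1.0, 0.8, -4.3]
opening: 0.131
```

>>> servo_tool:
  rows:
    - [4,[0,0,-1],[0,0,0]]
    - [4,[0,0,0],[0,0,0]]
    - [4,[0,0,0],[0,0,0]]
    - [4,[0,0,0],[0,0,0]]

```text
clock: 13.58
eef_pos: [451.2, 226.4, 93.8]
tcp_rot: [-3.142, 0.0, 1.656]
contact_force: [1.0, 0.2, -3.2]
opening: 0.131
```

```bash
python3 tare2.py 12 blue_lift2;python3 wt.py blue_lift2 tare_b
```

```text
mean [  0.7475  -0.0909  -3.343   -0.0254  -0.1854  -0.0131   0.253  -52.4115 -25.1378   0.11     0.2749  -0.0216 451.2493 226.4212  93.7691   0.4621   0.353    2.0023   0.       0.7864   0.3766]
sd [0.4493 0.4425 0.521  0.0285 0.027  0.0314 0.0022 0.004  0.0329 0.0024 0.0174 0.0007 0.0141 0.01   0.0146 0.     0.     0.     0.     0.     0.    ] 14.175
dF [ 0.66305239 -0.25892019 -3.33229178] [0.1771446  0.14826751 0.18066221] dM [-0.02750508 -0.18516155 -0.00033355] dtau [ 0.25309144 -1.4058543  -0.47175667  0.10995549  0.27384816 -0.02161692] [0.00069688 0.00379293 0.00960735 0.00068465 0.00502858 0.0002084 ] dpos [-0.80179219 -0.06669041  0.00629865]
```

Two independent lifts (different horizontal preload) give 540 g and 538 g, by joint torques and by wrist force. The blue case is full, so it goes to green at rack y ≈ -76.

```bash
python3 plan.py 555 -80 92 1.566 24 4
```

```text
[451.3 226.4  93.8]
[[4.0, [-13.1, 3.2, 0.1], [-0.0, 0.0, 0.2]], [4.0, [-13.1, 3.3, 0.1], [-0.0, 0.0, 0.2]], [4.0, [-13.1, 3.3, 0.1], [-0.0, 0.0, 0.2]], [4.0, [-13.1, 3.4, 0.1], [-0.0, 0.0, 0.2]], [4.0, [-13.0, 3.4, 0.1], [-0.0, 0.0, 0.2]], [4.0, [-13.0, 3.4, 0.1], [-0.0, 0.0, 0.2]], [4.0, [-13.0, 3.5, 0.1], [-0.0, 0.0, 0.2]], [4.0, [-13.0, 3.5, 0.1], [-0.0, 0.0, 0.2]]]
[[4.0, [-13.0, 3.6, 0.1], [-0.0, 0.0, 0.2]], [4.0, [-13.0, 3.6, 0.1], [-0.0, 0.0, 0.2]], [4.0, [-13.0, 3.7, 0.1], [-0.0, 0.0, 0.2]], [4.0, [-13.0, 3.7, 0.1], [-0.0, 0.0, 0.2]], [4.0, [-12.9, 3.8, 0.0], [-0.0, 0.0, 0.2]], [4.0, [-12.9, 3.8, 0.1], [-0.0, 0.0, 0.2]], [4.0, [-12.9, 3.9, 0.0], [-0.0, 0.0, 0.2]], [4.0, [-12.9, 3.9, 0.1], [-0.0, 0.0, 0.2]]]
[[4.0, [-12.9, 3.9, 0.0], [-0.0, 0.0, 0.2]], [4.0, [-12.9, 4.0, 0.1], [-0.0, 0.0, 0.3]], [4.0, [-12.8, 4.0, 0.0], [-0.0, 0.0, 0.2]], [4.0, [-12.8, 4.1, 0.1], [-0.0, 0.0, 0.3]], [4.0, [-12.8, 4.2, 0.0], [-0.0, 0.0, 0.2]], [4.0, [-12.8, 4.2, 0.1], [-0.0, 0.0, 0.3]], [4.0, [-12.8, 4.3, 0.0], [-0.0, 0.0, 0.2]], [4.0, [-12.8, 4.3, 0.1], [-0.0, 0.0, 0.3]]]
```

>>> servo_tool:
  rows:
    - [4,[-4,1,1],[0,0,0]]
    - [4,[-9,2,1],[0,0,0.2]]
    - [4,[-13,3.3,0],[0,0,0.2]]
    - [4,[-13,3.4,0],[0,0,0.2]]
    - [4,[-13,3.4,0],[0,0,0.2]]
    - [4,[-13,3.4,0],[0,0,0.2]]
    - [4,[-13,3.5,0],[0,0,0.2]]
    - [4,[-13,3.5,0],[0,0,0.2]]
  force: 90

```text
clock: 15.18
eef_pos: [481.8, 136.6, 91.8]
tcp_rot: [3.142, -0.0, 1.631]
contact_force: [-0.4, 1.1, -3.2]
opening: 0.124
```

>>> servo_tool:
  rows:
    - [4,[-13,3.6,0],[0,0,0.2]]
    - [4,[-13,3.6,0],[0,0,0.2]]
    - [4,[-13,3.7,0],[0,0,0.2]]
    - [4,[-13,3.7,0],[0,0,0.2]]
    - [4,[-13,3.8,0],[0,0,0.2]]
    - [4,[-13,3.8,0],[0,0,0.2]]
    - [4,[-13,3.9,0],[0,0,0.2]]
    - [4,[-13,3.9,0],[0,0,0.2]]

```text
clock: 16.18
eef_pos: [516.9, 34.2, 91.8]
tcp_rot: [3.142, -0.0, 1.604]
contact_force: [0.4, 1.4, -3.5]
opening: 0.124
```

```bash
python3 plan.py 555 -80 92 1.566 9 4
```

```text
[516.9  34.2  91.8]
[[4.0, [-12.8, 3.8, -0.0], [0.0, -0.0, 0.2]], [4.0, [-12.8, 3.9, -0.0], [0.0, -0.0, 0.2]], [4.0, [-12.8, 3.9, -0.0], [0.0, -0.0, 0.3]], [4.0, [-12.8, 4.0, -0.0], [0.0, -0.0, 0.2]], [4.0, [-12.8, 4.0, -0.0], [0.0, -0.0, 0.3]], [4.0, [-12.7, 4.1, -0.1], [0.0, -0.0, 0.2]], [4.0, [-12.7, 4.1, -0.0], [0.0, -0.0, 0.3]], [4.0, [-12.7, 4.2, -0.1], [0.0, -0.0, 0.2]]]
[[4.0, [-12.7, 4.2, -0.0], [0.0, -0.0, 0.3]]]
```

Sliding well. I'll finish the diagonal, slow down, and check the pose.

>>> servo_tool:
  rows:
    - [4,[-13,4,0],[0,0,0.2]]
    - [4,[-13,4,0],[0,0,0.2]]
    - [4,[-13,4,0],[0,0,0.3]]
    - [4,[-13,4,0],[0,0,0.2]]
    - [4,[-13,4,0],[0,0,0.3]]
    - [4,[-13,4,0],[0,0,0.3]]
    - [4,[-13,4,0],[0,0,0.3]]
    - [4,[-12,4,0],[0,0,0.3]]

```text
clock: 17.18
eef_pos: [550.7, -68.2, 91.8]
tcp_rot: [-3.142, -0.0, 1.567]
contact_force: [-0.1, 1.4, -2.8]
opening: 0.12
```

>>> servo_tool:
  rows:
    - [4,[-8,5,0],[0,0,0]]
    - [4,[-2,3,0],[0,0,0]]
    - [4,[0,0,0],[0,0,0]]

```text
clock: 17.55
eef_pos: [558.8, -77.5, 91.8]
tcp_rot: [3.141, 0.0, 1.567]
contact_force: [0.3, -2.2, -2.6]
opening: 0.126
```

Run:
```python
from h import *
F,T=look(["case_blue"],save="s1")
print(sense()["eef_pos"],sense()["tcp_rot"],sense()["contact_force"],sense()["clock"])
for n in T["case_blue"]:
    for d in T["case_blue"][n]:
        ys,xs=np.nonzero(d["mask"]);print(n,round(d["conf"],2),xs.mean().round(),ys.mean().round(),len(xs))
# far lid edge / mask fit from scene
ms={}
for n in ["scene"]:
    c=proj(n,[[615,-80,50]])[0]
    b=min(T["case_blue"][n],key=lambda d:np.hypot(*(np.argwhere(d["mask"]).mean(0)[::-1]-c)));ms[n]=b["mask"].astype(float)
print(fit(ms,CASE,[610,-80,0]))
cv2.imwrite("pics/s1c.png",cv2.resize(F["scene"][120:320,160:460],(750,500),interpolation=cv2.INTER_CUBIC))
```

```text
[558.64386465 -77.21946551  91.89205422] [3.14099488e+00 1.09490192e-04 1.56747261e+00] [-0.1949248  -0.8607169  -3.82465015] 17.75
top 0.71 386.0 270.0 1319
top 0.65 239.0 262.0 1213
scene 0.81 320.0 125.0 491
scene 0.8 453.0 196.0 2381
scene 0.75 281.0 228.0 2718
(array([ 6.13917111e+02, -7.99057838e+01,  1.09832471e-02]), np.float64(0.1634376487902004))
```

View pics/s1c.png

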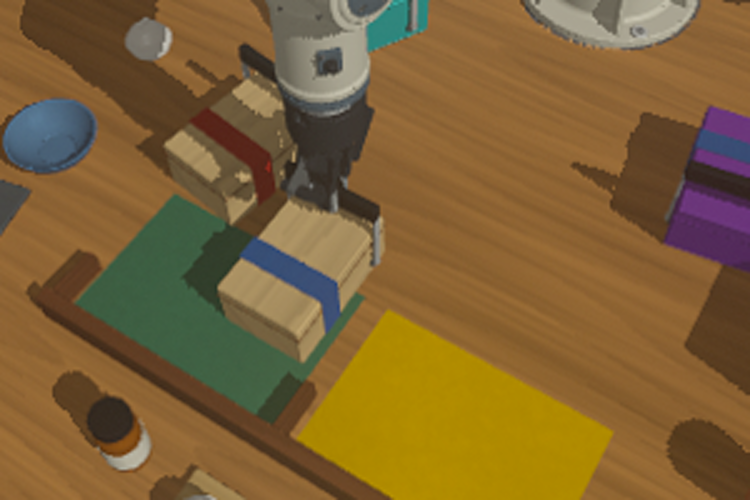

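The picture shows the blue case square to the green bay and clear of the divider (crop ~(300,390)). Toe is about 80 mm short of the fence.

>>> servo_tool:
  rows:
    - [4,[0,4,0],[0,0,0]]
    - [4,[-0.5,9,0],[0,0,0]]
    - [4,[-0.5,12,0],[0,0,0]]
    - [4,[-0.5,12,0],[0,0,0]]
    - [4,[-0.5,10,0],[0,0,0.1]]
    - [4,[0,6,1],[0,0,0]]
    - [4,[0,2,1],[0,0,0]]
    - [4,[0,0,1],[0,0,0]]

```text
clock: 18.75
eef_pos: [613.7, -79.6, 89.0]
tcp_rot: [3.141, 0.0, 1.565]
contact_force: [-1.9, 0.9, 5.1]
opening: 0.126
```

>>> servo_tool:
  rows:
    - [4,[0,0,0],[0,0,0]]
    - [4,[0,3,0],[0,0,0]]
    - [4,[0,3,0],[0,0,0]]
    - [4,[0,3,0],[0,0,0]]

```text
clock: 19.25
eef_pos: [621.3, -79.7, 89.0]
tcp_rot: [-3.139, -0.0, 1.566]
contact_force: [-6.2, -0.5, 5.8]
opening: 0.127
```

>>> servo_tool:
  rows:
    - [4,[0,1,-0.6],[0,0,0]]
    - [4,[0,2,0],[0,0,0]]
    - [4,[0,2,0],[0,0,0]]
    - [4,[0,0,0],[0,0,0]]

```text
clock: 19.75
eef_pos: [627.8, -79.7, 89.3]
tcp_rot: [3.141, 0.0, 1.566]
contact_force: [0.9, -0.5, -4.0]
opening: 0.122
```

>>> servo_tool:
  rows:
    - [4,[0,1.5,0],[0,0,0]]
    - [4,[0,1.5,0],[0,0,0]]
    - [4,[0,1.5,0],[0,0,0]]

```text
clock: 20.12
eef_pos: [632.0, -79.7, 89.3]
tcp_rot: [-3.141, -0.0, 1.565]
contact_force: [-1.0, -0.6, -3.1]
opening: 0.123
```

>>> servo_tool:
  rows:
    - [4,[0,1,0],[0,0,0]]
    - [4,[0,1,0],[0,0,0]]
    - [4,[0,1,0],[0,0,0]]

```text
clock: 20.5
eef_pos: [634.9, -79.7, 89.4]
tcp_rot: [-3.141, 0.0, 1.566]
contact_force: [-1.2, 0.1, -3.7]
opening: 0.128
```

>>> servo_tool:
  rows:
    - [4,[0,1,0],[0,0,0]]
    - [4,[0,1,0],[0,0,0]]

```text
clock: 20.75
eef_pos: [637.0, -79.7, 89.4]
tcp_rot: [3.142, -0.0, 1.565]
contact_force: [-1.5, 0.3, -3.7]
opening: 0.124
```

>>> servo_tool:
  rows:
    - [4,[0,1,0],[0,0,0]]
    - [4,[0,0,0],[0,0,0]]

```text
clock: 21.0
eef_pos: [638.1, -79.8, 89.4]
tcp_rot: [3.141, 0.0, 1.565]
contact_force: [-0.1, 0.5, -4.0]
opening: 0.126
```

>>> servo_tool:
  rows:
    - [4,[0,1,0],[0,0,0]]
    - [4,[0,0,0],[0,0,0]]

```text
clock: 21.25
eef_pos: [639.0, -79.7, 89.4]
tcp_rot: [3.141, 0.0, 1.565]
contact_force: [-0.7, -0.0, -2.4]
opening: 0.118
```

>>> servo_tool:
  rows:
    - [4,[0,1,0],[0,0,0]]
    - [4,[0,0,0],[0,0,0]]

```text
clock: 21.5
eef_pos: [639.6, -79.8, 89.2]
tcp_rot: [-3.141, 0.0, 1.566]
contact_force: [-2.7, -0.0, -3.5]
opening: 0.126
```

```bash
python3 -c "
from rig import *
s=sense();print(s['eef_pos'],s['contact_force'],s['wrist_torque'])"
```

```text
[639.55666455 -79.78142353  89.18099596] [-2.70764109 -0.01108051 -3.54793564] [-0.07889276  0.53490905  0.02543668]
```

>>> servo_tool:
  rows:
    - [4,[0,0.5,0.3],[0,0,0]]
    - [4,[0,0,0],[0,0,0]]

```text
clock: 21.75
eef_pos: [639.9, -79.8, 89.1]
tcp_rot: [-3.14, -0.0, 1.566]
contact_force: [-4.7, -1.0, 0.5]
opening: 0.122
```

>>> servo_tool:
  rows:
    - [4,[0,0.7,0],[0,0,0]]
    - [4,[0,0,0],[0,0,0]]

```text
clock: 22.0
eef_pos: [640.2, -79.8, 89.1]
tcp_rot: [-3.14, -0.0, 1.566]
contact_force: [-6.7, -1.2, 1.0]
opening: 0.122
```

>>> servo_tool:
  rows:
    - [4,[0,1,0],[0,0,0]]
    - [4,[0,0,0],[0,0,0]]

```text
clock: 22.25
eef_pos: [640.6, -79.8, 89.0]
tcp_rot: [-3.138, -0.0, 1.566]
contact_force: [-8.3, -0.1, 3.6]
opening: 0.128
```

```bash
python3 -c "
from rig import *
s=sense();print(s['eef_pos'],s['contact_force'],s['wrist_torque'])"
```

```text
[640.64451205 -79.76733335  89.03679545] [-8.26225087 -0.1404431   3.568041  ] [-0.0273322   2.00649868  0.0287266 ]
```

>>> servo_tool:
  rows:
    - [4,[0,-1.2,-0.5],[0,0,0]]
    - [4,[0,0,0],[0,0,0]]
    - [60,[0,0,0],[0,0,0]]
    - [60,[0,0,0],[0,0,0]]
    - [60,[0,0,0],[0,0,0]]
    - [60,[0,0,-15],[0,0,0]]
    - [60,[0,0,-25],[0,0,0]]
    - [60,[0,0,-30],[0,0,0]]
  force: 60

```text
clock: 23.25
eef_pos: [641.0, -79.7, 161.1]
tcp_rot: [3.141, -0.0, 1.566]
contact_force: [-0.4, -0.2, -0.2]
opening: 0.705
```

```bash
python3 plan.py 455.4 -220 160 1.403 8 60
```

```text
[641.  -79.7 161.1]
[[60.0, [-17.7, -23.1, 0.1], [0.0, -0.0, 1.2]], [60.0, [-18.1, -22.7, 0.1], [0.0, -0.0, 1.2]], [60.0, [-18.6, -22.4, 0.1], [0.0, -0.0, 1.2]], [60.0, [-19.1, -22.0, 0.1], [0.0, -0.0, 1.1]], [60.0, [-19.5, -21.6, 0.2], [0.0, -0.0, 1.2]], [60.0, [-19.9, -21.1, 0.1], [0.0, -0.0, 1.1]], [60.0, [-20.3, -20.8, 0.2], [0.0, -0.0, 1.2]], [60.0, [-20.8, -20.3, 0.1], [0.0, -0.0, 1.1]]]
```

>>> servo_tool:
  rows:
    - [60,[-18,-23,0],[0,0,1.2]]
    - [60,[-18,-23,0],[0,0,1.2]]
    - [60,[-18.5,-22.5,0],[0,0,1.2]]
    - [60,[-19,-22,0],[0,0,1.1]]
    - [60,[-19.5,-21.5,0],[0,0,1.2]]
    - [60,[-20,-21,0],[0,0,1.1]]
    - [60,[-20,-21,0],[0,0,1.2]]
    - [60,[-21,-20,0],[0,0,1.1]]

```text
clock: 24.25
eef_pos: [455.1, -220.8, 160.8]
tcp_rot: [3.14, 0.001, 1.403]
contact_force: [0.6, -0.5, 0.0]
opening: 0.703
```

>>> servo_tool:
  rows:
    - [60,[0,0,0],[0,0,0]]
    - [60,[0,0,0],[0,0,0]]

```text
clock: 24.5
eef_pos: [456.2, -220.1, 160.5]
tcp_rot: [3.14, 0.0, 1.403]
contact_force: [0.2, -0.3, -0.0]
opening: 0.705
```

Run:
```python
from h import *
F,T=look(["case_blue","case_red"],save="s2")
s=sense();print(s["eef_pos"],s["tcp_rot"],s["clock"])
for t,p in (("case_blue",[693,-80,0]),("case_red",[510,-229,-.17])):
    for n in T[t]:
        c=proj(n,[[*p[:2],50]])[0]
        b=min(T[t][n],key=lambda d:np.hypot(*(np.argwhere(d["mask"]).mean(0)[::-1]-c)))
        print(t,n,b["conf"],*fit({n:b["mask"].astype(float)},CASE,p))
cv2.imwrite("pics/s2c.png",np.hstack([cv2.resize(F["scene"][120:320,160:400],(450,375),interpolation=cv2.INTER_CUBIC),cv2.resize(F["top"][110:210,300:390],(338,375),interpolation=cv2.INTER_CUBIC)]))
```

```text
[ 455.74021321 -219.68926855  159.56010545] [-3.14157582e+00 -6.20107155e-05  1.40396740e+00] 24.8
case_blue top 0.63 [ 6.93855102e+02 -7.96561027e+01 -2.96704875e-03] 0.0362696043392339
case_blue scene 0.61 [ 6.93199370e+02 -8.16098686e+01  1.44227909e-02] 0.13383124774197785
case_red top 0.71 [ 5.10377741e+02 -2.24437045e+02 -2.10301980e-01] 1.2379725550250729
case_red scene 0.65 [ 5.11809379e+02 -2.29550323e+02 -1.72101868e-01] 0.04396261516654855
```

View pics/s2c.png

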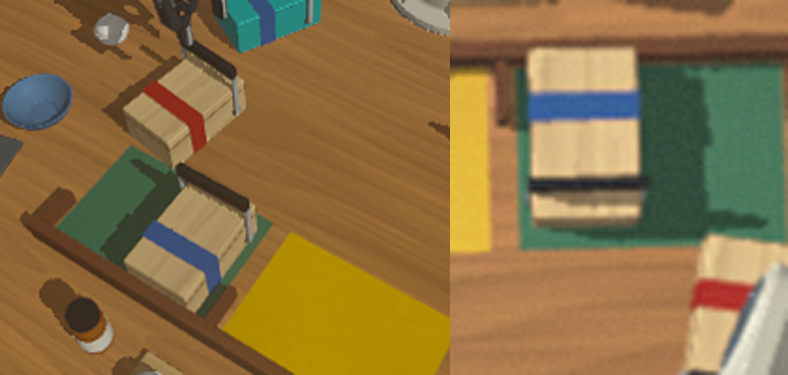

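Blue is on green against the fence (fit toe x ≈ 773.8, yaw -0.003), and the gripper is above the red handle. Next I tare at lift height, then grip and lift.

>>> servo_tool:
  rows:
    - [60,[0,0,18],[0,0,0]]
    - [60,[0,0.5,18],[0,0,0]]
    - [60,[-0.5,0,17],[0,0,0]]
    - [60,[0,0,12.5],[0,0,0]]
    - [60,[0,0,0],[0,0,0]]
    - [60,[0,0,0],[0,0,0]]
    - [60,[0,0,0],[0,0,0]]

```text
clock: 25.68
eef_pos: [456.2, -220.8, 94.7]
tcp_rot: [3.141, 0.0, 1.403]
contact_force: [0.5, 0.3, 0.3]
opening: 0.706
```

```bash
python3 tare2.py 12 tare_r
```

```text
mean [  -0.0707    0.2162   -0.1784   -0.0014    0.003    -0.0168    0.0047  -51.0779  -24.7397    0.0002   -0.0003    0.0001  455.8779 -220.6787   94.2896   -0.4538    0.354     1.999     0.
    0.7883   -0.2861]
sd [0.7169 0.3812 0.6406 0.0359 0.0231 0.0235 0.0059 0.0677 0.0199 0.0002 0.0012 0.0001 0.1292 0.0559 0.1977 0.     0.0003 0.0002 0.     0.0001 0.    ] 26.275
```

>>> servo_tool:
  rows:
    - [60,[0,0,5],[0,0,0]]
    - [4,[0,0,0],[0,0,0]]
    - [4,[0,0,0],[0,0,0]]
    - [4,[0,0,0],[0,0,0]]
    - [4,[0,0,0],[0,0,0]]
    - [4,[0,0,-1],[0,0,0]]
    - [4,[0,0,-1],[0,0,0]]
    - [4,[0,0,-1],[0,0,0]]

```text
clock: 27.28
eef_pos: [455.6, -220.5, 91.9]
tcp_rot: [-3.141, -0.0, 1.403]
contact_force: [-0.8, 0.6, -3.7]
opening: 0.132
```

>>> servo_tool:
  rows:
    - [4,[0,0.2,-1],[0,0,0]]
    - [4,[0,0.2,-1],[0,0,0]]
    - [4,[0,0,0],[0,0,0]]
    - [4,[0,0,0],[0,0,0]]
    - [4,[0,0,0],[0,0,0]]

```text
clock: 27.9
eef_pos: [456.1, -220.6, 94.0]
tcp_rot: [-3.141, -0.0, 1.403]
contact_force: [-2.5, 0.2, -4.4]
opening: 0.126
```

```bash
python3 tare2.py 15 red_lift;python3 wt.py red_lift tare_r
```

```text
mean [  -1.2747    0.6219   -3.6787    0.1523    0.3343    0.0564   -0.0873  -53.4557  -27.1552    0.0361   -0.6482    0.0548  456.1292 -220.6637   94.0608   -0.4535    0.3548    1.9983    0.
    0.7885   -0.2859]
sd [0.4962 0.4347 0.3972 0.0308 0.0461 0.0322 0.0157 0.0149 0.0599 0.0073 0.0301 0.0012 0.0534 0.0327 0.0258 0.     0.     0.0001 0.     0.0001 0.    ] 28.65
dF [-1.20396388  0.40561815 -3.50024542] [0.24341115 0.15718654 0.21147019] dM [0.15363685 0.33133691 0.07325416] dtau [-0.09201566 -2.37777627 -2.41551739  0.03593541 -0.64787269  0.05471633] [0.00439071 0.01991408 0.01650195 0.00188614 0.00777545 0.00030597] dpos [ 0.25131515  0.0150453  -0.22885089]
```

Red is about 640–680 g, clearly full, so it goes to the green bay beside blue at y ≈ -210.

```bash
python3 plan.py 555 -210 92 1.566 12 4
```

```text
[ 456.2 -220.7   94.1]
[[4.0, [2.3, 8.0, 0.2], [0.0, 0.0, -0.8]], [4.0, [2.1, 8.0, 0.2], [0.0, 0.0, -0.8]], [4.0, [2.0, 8.0, 0.2], [0.0, 0.0, -0.8]], [4.0, [1.9, 8.1, 0.2], [0.0, 0.0, -0.8]], [4.0, [1.8, 8.1, 0.2], [0.0, 0.0, -0.8]], [4.0, [1.7, 8.1, 0.2], [0.0, 0.0, -0.8]], [4.0, [1.6, 8.1, 0.2], [0.0, 0.0, -0.8]], [4.0, [1.5, 8.1, 0.1], [0.0, 0.0, -0.7]]]
[[4.0, [1.4, 8.2, 0.2], [0.0, 0.0, -0.8]], [4.0, [1.2, 8.2, 0.1], [0.0, 0.0, -0.7]], [4.0, [1.1, 8.2, 0.2], [0.0, 0.0, -0.8]], [4.0, [1.1, 8.2, 0.1], [0.0, 0.0, -0.7]]]
```

>>> servo_tool:
  rows:
    - [4,[2,4,1],[0,0,-0.4]]
    - [4,[2,7,1],[0,0,-0.8]]
    - [4,[2,8,0],[0,0,-0.8]]
    - [4,[2,8,0],[0,0,-0.8]]
    - [4,[2,8,0],[0,0,-0.8]]
    - [4,[2,8,0],[0,0,-0.8]]
    - [4,[2,8,0],[0,0,-0.8]]
    - [4,[1.5,8,0],[0,0,-0.8]]
  force: 90

```text
clock: 29.65
eef_pos: [517.2, -212.3, 92.1]
tcp_rot: [-3.142, -0.0, 1.509]
contact_force: [-1.2, -0.9, -4.4]
opening: 0.126
```

>>> servo_tool:
  rows:
    - [4,[1.5,8,0],[0,0,-0.8]]
    - [4,[1,8,0],[0,0,-0.8]]
    - [4,[1,8,0],[0,0,-0.8]]
    - [4,[0.5,8,0],[0,0,-0.8]]
    - [4,[0,6,0],[0,0,-0.4]]
    - [4,[0,3,0],[0,0,0]]
    - [4,[0,0,0],[0,0,0]]

```text
clock: 30.52
eef_pos: [558.2, -209.8, 92.1]
tcp_rot: [3.141, 0.0, 1.571]
contact_force: [0.3, 1.2, -4.2]
opening: 0.121
```

Run:
```python
from h import *
F,T=look(["case_red"],which=("scene",),save="s3")
s=sense();print(s["eef_pos"],s["tcp_rot"],s["contact_force"],s["clock"])
p=[615,-210,0];t="case_red";n="scene"
c=proj(n,[[*p[:2],50]])[0]
b=min(T[t][n],key=lambda d:np.hypot(*(np.argwhere(d["mask"]).mean(0)[::-1]-c)))
print(t,n,b["conf"],*fit({n:b["mask"].astype(float)},CASE,p))
cv2.imwrite("pics/s3c.png",cv2.resize(F["scene"][120:320,130:370],(660,550),interpolation=cv2.INTER_CUBIC))
```

```text
[ 558.19528152 -209.862228     92.2006616 ] [3.14062085e+00 1.24384834e-04 1.57061214e+00] [ 0.88720985  0.58676124 -5.75735297] 30.625
case_red scene 0.65 [ 6.13707358e+02 -2.11748038e+02 -2.86440383e-02] 0.165481677543011
```

View pics/s3c.png

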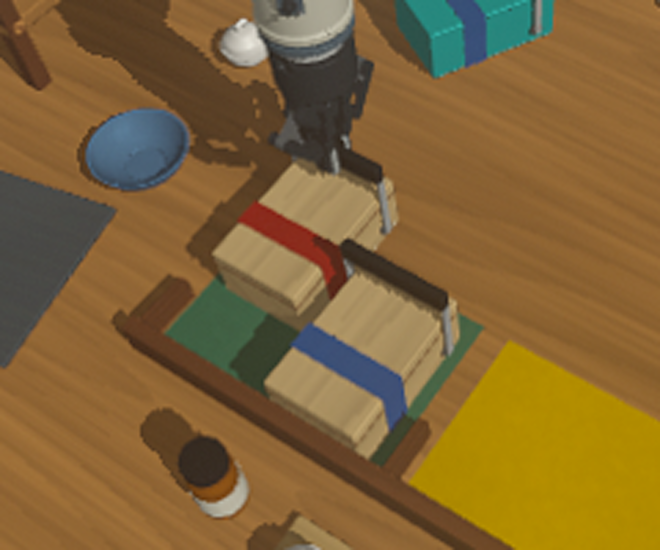

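>>> servo_tool:
  rows:
    - [4,[0,4,0],[0,0,0]]
    - [4,[0,9,0],[0,0,0]]
    - [4,[0,12,0],[0,0,0]]
    - [4,[0,12,0],[0,0,0]]
    - [4,[0,12,0],[0,0,0]]
    - [4,[0,10,0],[0,0,0]]
    - [4,[0,7,1],[0,0,0]]
    - [4,[0,3,1],[0,0,0]]

```text
clock: 31.62
eef_pos: [627.1, -209.8, 89.9]
tcp_rot: [-3.141, 0.0, 1.571]
contact_force: [-2.6, -0.3, -4.4]
opening: 0.127
```

>>> servo_tool:
  rows:
    - [4,[0,1,0.5],[0,0,0]]
    - [4,[0,1.5,0],[0,0,0]]
    - [4,[0,1.5,0],[0,0,0]]

```text
clock: 32.0
eef_pos: [630.7, -209.9, 89.6]
tcp_rot: [-3.141, -0.0, 1.571]
contact_force: [-2.1, -0.5, -4.1]
opening: 0.131
```

>>> servo_tool:
  rows:
    - [4,[0,1,0],[0,0,0]]
    - [4,[0,1,0],[0,0,0]]
    - [4,[0,0,0],[0,0,0]]

```text
clock: 32.38
eef_pos: [633.0, -209.9, 89.6]
tcp_rot: [3.141, 0.0, 1.571]
contact_force: [-0.9, -0.1, -3.8]
opening: 0.119
```

>>> servo_tool:
  rows:
    - [4,[0,1,0],[0,0,0]]
    - [4,[0,1,0],[0,0,0]]
    - [4,[0,1,0],[0,0,0]]
    - [4,[0,0,0],[0,0,0]]

```text
clock: 32.88
eef_pos: [636.0, -209.8, 89.6]
tcp_rot: [3.141, 0.0, 1.571]
contact_force: [-1.3, 0.3, -4.2]
opening: 0.122
```

>>> servo_tool:
  rows:
    - [4,[0,1,0],[0,0,0]]
    - [4,[0,1,0],[0,0,0]]
    - [4,[0,0,0],[0,0,0]]

```text
clock: 33.25
eef_pos: [638.0, -209.9, 89.6]
tcp_rot: [3.141, 0.0, 1.571]
contact_force: [-1.2, 0.6, -3.9]
opening: 0.122
```

>>> servo_tool:
  rows:
    - [4,[0,1,0],[0,0,0]]
    - [4,[0,0,0],[0,0,0]]

```text
clock: 33.5
eef_pos: [638.9, -209.9, 89.6]
tcp_rot: [3.141, 0.0, 1.571]
contact_force: [-1.9, 0.5, -3.8]
opening: 0.125
```

```bash
python3 -c "
from rig import *
s=sense();print(s['eef_pos'],s['contact_force'],s['wrist_torque'])"
```

```text
[ 638.92220943 -209.85907588   89.59139813] [-1.89557362  0.51771658 -3.76985457] [ 0.02250967  0.28455679 -0.00213962]
```

>>> servo_tool:
  rows:
    - [4,[0,1,0],[0,0,0]]
    - [4,[0,0,0],[0,0,0]]

```text
clock: 33.75
eef_pos: [640.0, -209.9, 89.6]
tcp_rot: [3.141, 0.0, 1.571]
contact_force: [-1.8, -0.5, -4.5]
opening: 0.122
```

>>> servo_tool:
  rows:
    - [4,[0,1,0.3],[0,0,0]]
    - [4,[0,0,0],[0,0,0]]

```text
clock: 34.0
eef_pos: [640.4, -209.8, 89.4]
tcp_rot: [-3.141, -0.0, 1.571]
contact_force: [-3.8, 0.2, -0.9]
opening: 0.122
```

```bash
python3 -c "
from rig import *
s=sense();print(s['eef_pos'],s['contact_force'],s['wrist_torque'])"
```

```text
[ 640.43197455 -209.82542845   89.37524923] [-3.78997544  0.16424186 -0.88773764] [ 0.06528771  1.00789624 -0.02268175]
```

Contact with the fence. I'll seat it with a gentle push.

>>> servo_tool:
  rows:
    - [4,[0,1,0],[0,0,0]]
    - [4,[0,0,0],[0,0,0]]

```text
clock: 34.25
eef_pos: [640.9, -209.8, 89.4]
tcp_rot: [-3.14, -0.0, 1.571]
contact_force: [-6.5, 0.5, 1.3]
opening: 0.125
```

>>> servo_tool:
  rows:
    - [4,[0,1,0],[0,0,0]]
    - [4,[0,0,0],[0,0,0]]

```text
clock: 34.5
eef_pos: [641.3, -209.8, 89.3]
tcp_rot: [-3.138, -0.0, 1.571]
contact_force: [-8.8, -0.3, 3.5]
opening: 0.123
```

Run:
```python
from h import *
F,T=look(["case_red"],which=("scene",),save="s4")
s=sense();print(s["eef_pos"],s["contact_force"],s["wrist_torque"],s["clock"])
p=[693,-210,0];n="scene"
c=proj(n,[[*p[:2],50]])[0]
b=min(T["case_red"][n],key=lambda d:np.hypot(*(np.argwhere(d["mask"]).mean(0)[::-1]-c)))
print(b["conf"],*fit({n:b["mask"].astype(float)},CASE,p))
```

```text
[ 641.25728507 -209.79163346   89.30839238] [-8.64551683  0.91860691  3.37116726] [-0.00358074  2.02517849  0.02076951] 34.6
0.82 [ 6.93336516e+02 -2.10503718e+02 -4.05751674e-02] 0.24207202477420922
```

>>> servo_tool:
  rows:
    - [4,[0,-1.2,-0.5],[0,0,0]]
    - [4,[0,0,0],[0,0,0]]
    - [60,[0,0,0],[0,0,0]]
    - [60,[0,0,0],[0,0,0]]
    - [60,[0,0,0],[0,0,0]]
    - [60,[0,0,-15],[0,0,0]]
    - [60,[0,0,-25],[0,0,0]]
    - [60,[0,0,-30],[0,0,0]]
  force: 60

```text
clock: 35.6
eef_pos: [641.7, -209.9, 161.3]
tcp_rot: [3.141, 0.0, 1.571]
contact_force: [0.5, -0.3, -1.0]
opening: 0.7
```

>>> servo_tool:
  rows:
    - [60,[0,-15,-20],[0,0,0]]
    - [60,[0,-35,-15],[0,0,0]]
    - [60,[0,-40,0],[0,0,0]]
    - [60,[0,-40,0],[0,0,0]]
    - [60,[0,-40,0],[0,0,0]]
    - [60,[0,-35,0],[0,0,0]]
    - [60,[0,0,0],[0,0,0]]
    - [60,[0,0,0],[0,0,0]]

```text
clock: 36.6
eef_pos: [437.8, -210.3, 195.9]
tcp_rot: [3.139, 0.001, 1.57]
contact_force: [-0.6, -0.5, -0.3]
opening: 0.703
```

Run:
```python
from h import *
F,T=look(["case_blue","case_red"],save="s5")
print(sense()["eef_pos"],sense()["clock"])
for t,p in (("case_blue",[693,-80,0]),("case_red",[693,-210,0])):
    for n in T[t]:
        c=proj(n,[[*p[:2],50]])[0]
        b=min(T[t][n],key=lambda d:np.hypot(*(np.argwhere(d["mask"]).mean(0)[::-1]-c)))
        print(t,n,b["conf"],*fit({n:b["mask"].astype(float)},CASE,p))
cv2.imwrite("pics/s5c.png",np.hstack([cv2.resize(F["scene"][160:320,150:320],(425,400),interpolation=cv2.INTER_CUBIC),cv2.resize(F["top"][110:190,310:400],(360,320),interpolation=cv2.INTER_CUBIC)[:].repeat(1,0) if 0 else cv2.resize(F["top"][110:200,310:395],(375,400),interpolation=cv2.INTER_CUBIC)]))
```

```text
[ 437.12708802 -209.79191154  194.66257752] 36.9
case_blue top 0.82 [ 6.94593618e+02 -7.94990438e+01 -1.02628463e-03] 0.03854871518120304
case_blue scene 0.83 [ 6.96386574e+02 -8.05300926e+01 -4.42708333e-03] 0.12393432804728796
case_red top 0.81 [ 6.93316476e+02 -2.07723927e+02 -1.00490893e-02] 0.0376612616877737
case_red scene 0.64 [ 6.96468750e+02 -2.11739583e+02 -1.52054398e-02] 0.14070921985815601
```

View pics/s5c.png

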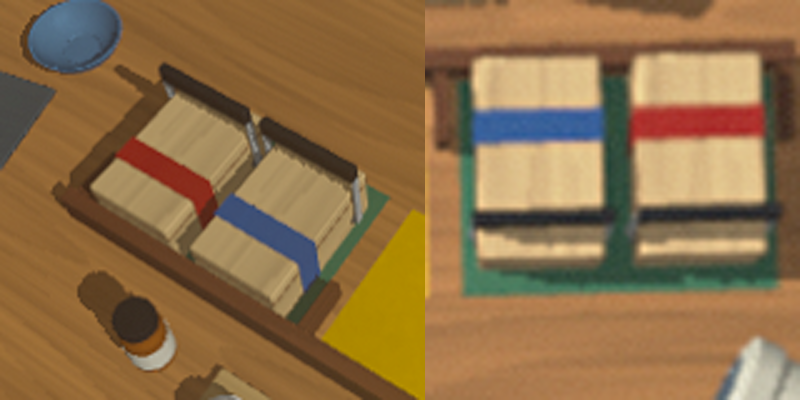

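```bash
python3 -c "
from rig import *
print(sign_off())"
```

```text
the job is handed in; nothing more can be done
None
```

Both cases turned out full and are now side by side on the green mat, against the fence. I handed the job in at about 37 s of the 64 s allowed.

- **Blue case:** the first reading was about 484 g, too close to the limit to call. I put the handle end down, tared at the same pose and lifted again. The two lifts then gave about 540 g and 538 g from joint torques; the wrist-force reading for the first was about 520 g.
- **Red case:** it came out at about 640 g by wrist force and 680 g by joint torques. Those two disagree somewhat, but both are well over 500 g.
- **Sliding and pushing:** by the TCP height, the handle end was never more than about 5–6 mm up (roughly 2°). Both cases slid on their far edge and were lowered to seat. I pushed each against the fence with about 8–9 N.
- **Final checks:** the last pictures show both cases on green, clear of each other, the divider and the rail. Top-camera fits put the toes at x ≈ 774.6 mm (blue) and 773.3 mm (red), against a fence estimated at 774 mm. Yaw was -0.001 rad (blue) and -0.010 rad (red), with the fence at about -0.005.
- **Disagreements:** the scene-camera fits sat 2–3 mm further in and gave red a yaw of -0.015. They matched the pictures less well, and two earlier ones with the gripper in view had read -0.03 to -0.04. I relied on the top camera and on the near-zero twisting moment while pushing.
- **Bystanders:** the arm stayed away from the bells, cup and dish, but I did not measure their positions again afterwards.

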